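# Take the left-hand hub nut off the centrifuge spindle

### The arm

A 6-joint arm with a two-finger parallel gripper is mounted at the origin on a cart in front of the work surface, level with it; the furniture and walls round the work are solid. World frame = base frame: x ahead of the robot, y to its left, z up, the work surface at z = 0. Lengths are in m, angles in degrees, forces in N, time in s.
With the tool pointing down it reaches from about 0.3 to 0.85 m from the base axis. Payload 5.4 kg.
Tool frame: the origin (TCP) lies midway between the tips of the shut fingers; the grasp point (between the pads) lies 19 mm behind it; z points along the fingers, y is the line along which they close (so a half turn about z gives the same grasp; the last joint's range is limited). The gripper opens to 85 mm and grips with 20 to 120 N. Pads are 22 mm wide; open, the fingers measure 114 mm over their backs; the gripper's body (76 mm by 85 mm) begins 54 mm behind the grasp point. The pads swing forward as they close: fully open they stand 13 mm farther back than shut.
Start: joints at [57.519, 9.076, 91.501, -0, 79.423, -12.038], TCP at [0.201, 0.539, 0.231] pointing down, gripper open.
Joint ranges: [-166.64, 166.64], [-54.1, 131.32], [10.49, 154.53], [-73.88, 253.88], [9.74, 151.15], [-171.62, 171.62]. Speed limits (degrees/s): [147.25, 147.25, 180, 180, 180, 180].

### API

Orientations are given as a 3x3 rotation matrix whose columns are the frame's x, y, z axes.
In Python, from workcell import robot gives the robot as it stands. The module is installed in compiled form; this text tells all that it offers.
- The arm moves only by the shell command python3 -m creep 'ROWS'. ROWS is JSON, one flat list of numbers, 7 for each row, row after row: the closure, from -1 (fully open) to 1 (shut), then the shift along the tool's x, y, z in m, then the turn, a rotation vector about the tool's x, y, z in degrees. A call has 1 to 8 rows; each row is the pose to reach, as a shift and turn from the pose commanded when the call began, along the tool's axes at that moment; what a row does not reach only later rows make up. A row lasts 1/12 s, in which the tool goes at most 41.7 mm and 7.16 degrees, less where a joint would pass 70% of its speed; a pose out of reach is approached as far as the arm can. A call with a gripper value outside its range is refused whole. The fingers move at their own pace and stop on an object; the grip force is fixed at half the most. Time passes only in rows, so rows that repeat a pose let the fingers close. It gives the time, the measured TCP pose, the force, the opening and the grip force at its end, in the units of the state.
- robot.sense(): the state, without advancing time (a new reading comes with each control period).
- robot.snapshot(name): name is "scene" or "top" or "wrist"; returns a dict with "img" (400x640x3 uint8, red, green, blue), "fx", "fy", "cx", "cy" (pixels), "origin" and "rotation" of the camera in the world. Camera axes: x right, y down, z forward; pixel columns grow to the right and rows downward; lengths in m; the calibration is good to about 2 mm. A picture is of the moment at which its call begins. There is no depth.
- robot.sign_off(): hands the job in; it is judged then, once.
Trained networks look in a picture, given as the dict that the camera call returned (one of the last four; its "shot" number tells which), for a name from the list of things; names that differ only in an ending like _2 or _b are one class to them, and where a whole thing is asked for, a point or a joint stands for the part that bears it (a point fixed in the world has none). Each returns a list of dicts, best first, with "score" (0 to 1); they miss things now and then, are a little off and sometimes report something else, mostly with a low value. They report only what shows in the picture. A call takes as long as a camera call. They do not tell look-alikes from the thing itself.
- robot.spot_in(picture, label): "box" ([left, top, width, height] in pixels, round what is visible of it).
The state is a dict: "t": time; "qpos": joint angles; "dq": joint speeds; "joint_efforts": joint torques, N m; "ee_pos": TCP position; "orientation": TCP orientation; "contact_force": force on the tool from outside, world axes, zero at the start; "torque": the same for the moment, N m; "opening": opening from 0.0 (shut) to 1.0 (fully open); "finger_force": force on a finger pad.
Only numpy, scipy, OpenCV 4.12 (cv2) and the standard library are available. Lean on these libraries where they do the work, as an engineer would, in place of code of your own. Each camera call takes 0.05 s, during which the arm holds its last target. There are 200 camera calls.

### The job

The rotor of the small bench centrifuge is held by a knurled cap nut with a left-hand thread: unscrew it clockwise until its engraved red line comes round to about the worn yellow mark on the rotor, feeling with a light pull for the spot near it where the soft thread lets go, and never force it. Then lift the nut straight off and lower it into the steel parts tray, letting go only once it stands upright on the tray's floor with its red line up. Leave everything else on the bench where it is.

Things in the scene. Friction and masses are not known exactly. Their poses are not given: they have to be found in the camera images.
- nut_center (a point): Hub nut: loose knurled aluminium cap nut, a cylinder 44 mm across, 38 mm tall, 0.1 to 0.17 kg, closed on top, on the spindle of the bench centrifuge. The point is on its axis half-way up (19 mm above its underside); z is its axis, up; x points along the red line engraved on its top and side. It starts 57 to 95 degrees anticlockwise (seen from above) of the yellow mark.
- nut: The same nut; origin on its axis at its underside, axes as nut_center. Its bore has 1 mm of play round the spindle. Turned clockwise seen from above it loosens, rising 1.2 mm per radian. The thread lets go in a window some 15 degrees wide, centred up to 26 degrees either side of the yellow mark; there a light pull lifts it. It does not jump up. Turned 9 degrees beyond, it is held down again, by a ledge, and 15 degrees on meets a hard stop.
- open_mark (a point): Open mark of the centrifuge. The point lies on the spindle axis in the rotor's flat top face, 56 mm above the worktop; z up; x points along the yellow radial line on the dark rotor, the worn mark near which (within 35 degrees) the nut's red line points when the thread lets go. Nothing else stands up from the rotor.
- drive: Bench centrifuge, fixed: white round base 160 mm across, dark rotor 136 mm across; origin at the centre of its underside, axes as open_mark. Spindle 24 mm tall; a spring in it pushes the nut up with 4 to 5 N. The thread is soft: contact forces of nut on spindle adding up to over 40 N (firm pull or grip off-centre, turning on against the stop) ruin it; spring included.
- tray_in (a point): Shallow steel parts tray, fixed, 150 mm (its x) by 120 mm (its y), rim 16 mm high, walls and floor 3 mm thick. The point is the centre of its inner floor, 3 mm above the worktop, z up.
- tray: The same tray; origin at the centre of its underside.
- b_timer: white bench timer with three buttons, 66x68x21 mm, lying on the left of the worktop. Origin at the centre of its underside. A bystander, loose.
- b_vial_0: amber vial with black cap, 24 mm across, 54 mm tall, standing in front of the ice tub (left one). Origin at the centre of its underside. A bystander, loose.
- b_vial_1: amber vial with black cap, 24 mm across, 54 mm tall, standing in front of the ice tub (right one). Origin at the centre of its underside. A bystander, loose.
- b_marker_red: red-capped marker pen lying in front of the blue ice tub, 138 mm long. Origin at the centre of its underside. A bystander, loose.
- b_tape_roll: roll of green tape lying flat, 110 mm across, 19 mm high. Origin at the centre of its underside. A bystander, loose.
- b_green_box: small green carton, 50x100x55 mm. Origin at the centre of its underside. A bystander, loose.
Mind the look-alikes: they are no part of the job. Leave any pink look-alike of the nut alone.

How it is judged:
By the outcome, as a careful person would: the job done as asked, in the order asked, and still so for the second after the job is handed in, with the robot touching nothing.
It also fails if it takes over 72 s, if anything falls off the work surface, if the arm or the gripper's body presses on something with over 40 N, if the wrist force passes 120 N, or if a joint passes its speed limit or range.

## Working session

There is one attempt and no reset: what is moved stays moved. The work goes in short steps, Python scripts to look and compute and a shell command to move; the robot and the scene stay as the last step left them, time stands still between calls to the robot, and variables do not carry over. Pictures are saved under pics/ and viewed, at most 10 in all, crops included, and the job is handed in when it is done.

```bash
mkdir -p pics; cat > h.py <<'E'
import numpy as np,cv2
from workcell import robot
def ray(p,u,v):
    R=np.array(p["rotation"]);d=R@np.array([(u-p["cx"])/p["fx"],(v-p["cy"])/p["fy"],1]);return np.array(p["origin"]),d
def at(p,u,v,z):
    o,d=ray(p,u,v);return o+d*(z-o[2])/d[2]
def proj(p,X):
    c=np.array(p["rotation"]).T@(np.array(X)-p["origin"]);return c[0]/c[2]*p["fx"]+p["cx"],c[1]/c[2]*p["fy"]+p["cy"]
def save(p,n,crop=None,s=1):
    im=p["img"][:,:,::-1]
    if crop: l,t,w,h=crop;im=im[t:t+h,l:l+w]
    cv2.imwrite("pics/"+n,cv2.resize(np.ascontiguousarray(im),None,fx=s,fy=s,interpolation=cv2.INTER_CUBIC))
E
python3 - <<'E'
from h import *
a=robot.snapshot("scene");b=robot.snapshot("top")
for n,p in(("scene",a),("top",b)):
    save(p,n+"0.png")
    print(n,p["origin"],p["fx"])
    for l in("nut","drive","tray"):
        for r in robot.spot_in(p,l)[:3]:
            x,y,w,h=r["box"];print(l,round(r["score"],2),r["box"],at(p,x+w/2,y+h/2,{"nut":.09,"drive":.05,"tray":.01}[l]).round(3))
s=robot.sense();print(s)
E
```

```text
scene [-0.0720403  -0.85044105  0.86772856] 379.6732041450704
nut 0.77 [387.7, 314.6, 19.8, 21.8] [ 0.376 -0.551  0.09 ]
nut 0.71 [370.5, 245.6, 15.0, 20.1] [ 0.493 -0.364  0.09 ]
drive 0.67 [349.3, 244.8, 53.4, 48.8] [ 0.481 -0.373  0.05 ]
tray 0.98 [240.9, 158.3, 44.0, 27.3] [0.497 0.292 0.01 ]
top [ 0.26447103 -0.00963336  1.74153314] 426.21620459704206
nut 0.7 [451.3, 210.5, 15.5, 14.8] [ 0.469 -0.544  0.09 ]
nut 0.54 [399.7, 202.5, 15.7, 9.6] [ 0.515 -0.346  0.09 ]
nut 0.5 [438.6, 227.7, 14.2, 9.3] [ 0.414 -0.488  0.09 ]
drive 0.72 [388.5, 194.7, 37.6, 37.7] [ 0.496 -0.351  0.05 ]
tray 0.97 [220.7, 197.3, 38.5, 39.1] [0.504 0.326 0.01 ]
{'t': 0.4, 'qpos': array([ 5.75189113e+01,  9.08232366e+00,  9.15112706e+01,  3.93015221e-04,
        7.94243649e+01, -1.20395986e+01]), 'dq': array([ 0.04904377, -0.10325773, -0.09772127, -0.02401446,  0.00936058,
        0.080499  ]), 'joint_efforts': array([ 2.42467149e-04, -3.95491254e+01, -3.31198776e+01, -3.02591152e-04,
        3.04622896e-03, -1.69740770e-05]), 'ee_pos': array([0.20079623, 0.53868912, 0.23114693]), 'orientation': array([[-9.37028883e-01,  3.49251831e-01, -1.74015245e-04],
       [ 3.49251867e-01,  9.37028850e-01, -2.60792178e-04],
       [ 7.19751593e-05, -3.05144952e-04, -9.99999951e-01]]), 'contact_force': array([ 0.77245112,  0.40415602, -0.14952621]), 'torque': array([0.02045288, 0.01230815, 0.04408965]), 'finger_force': 0.0, 'opening': 0.9983367944111334}
```

View pics/top0.png

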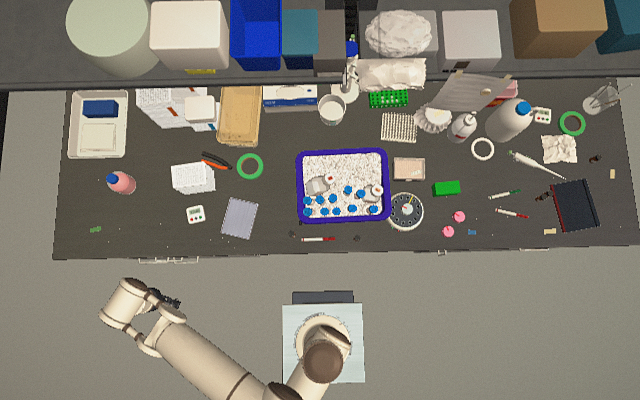

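View pics/scene0.png

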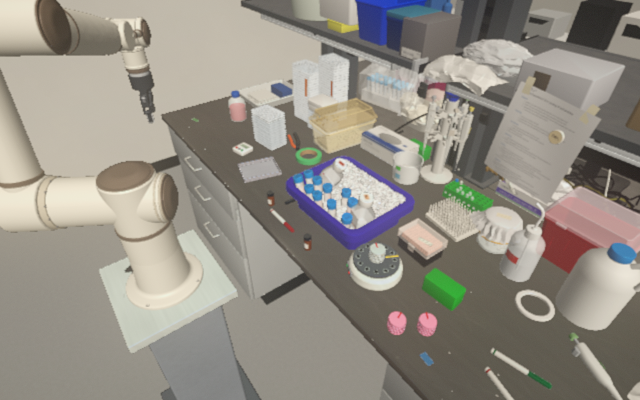

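The top view shows the tray at about (239,217), the centrifuge at (406,211) and pink look-alikes at (459,216) and (448,231). The tray comes out at (0.504, 0.326) and the centrifuge at (0.496, -0.351). I'll go by the tray first for a wrist view.

```bash
python3 -m creep '[-1,-0.337,-0.131,-0.1,0,0,0,-1,-0.337,-0.131,-0.1,0,0,0,-1,-0.337,-0.131,-0.1,0,0,0,-1,-0.337,-0.131,-0.1,0,0,0,-1,-0.337,-0.131,-0.1,0,0,0,-1,-0.337,-0.131,-0.1,0,0,0,-1,-0.337,-0.131,-0.1,0,0,0,-1,-0.337,-0.131,-0.1,0,0,0]'
python3 - <<'E'
from h import *
p=robot.snapshot("wrist");save(p,"w1.png");print(p["origin"],p["rotation"],p["fx"])
for r in robot.spot_in(p,"tray")[:2]:print(r)
print(robot.sense()["ee_pos"],robot.sense()["qpos"])
E
```

```text
t: 1.07
ee_pos: [0.4419, 0.3236, 0.3209]
orientation: [[-0.937, 0.349, 0.0], [0.349, 0.937, 0.0], [-0.0, 0.0, -1.0]]
contact_force: [0.8, 0.4, 0.7]
opening: 0.998
finger_force: 0.0
[0.37552912 0.34756622 0.46262839] [[ 3.49973630e-01  8.98724963e-01  2.64219413e-01]
 [ 9.36759155e-01 -3.36023237e-01 -9.78297962e-02]
 [ 8.61782500e-04  2.81747803e-01 -9.59488110e-01]] 352.2887002509409
{'box': [287.2, 132.0, 103.2, 120.1], 'score': 0.91}
[0.44529809 0.32157721 0.32220803] [ 23.29107285   2.45761155  88.43055033  -0.11271736  88.86294973
 -45.87210808]
```

View pics/w1.png

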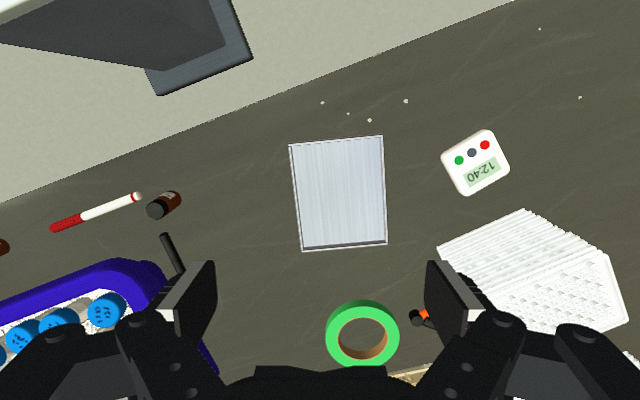

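The tray's corners are at (289,143), (382,136), (387,245) and (302,251), and it is empty. Next is the centrifuge.

```bash
python3 - <<'E'
from h import *
p=robot.snapshot("wrist")
c=[at(p,u,v,.016) for u,v in((289,143),(382,136),(387,245),(302,251))]
c=np.array(c);print(c.round(3),c.mean(0).round(4),np.linalg.norm(np.diff(c,axis=0),axis=1))
E
python3 -m creep '[-1,-0.114,-0.307,0,0,0,0,-1,-0.114,-0.307,0,0,0,0,-1,-0.114,-0.307,0,0,0,0,-1,-0.114,-0.307,0,0,0,0,-1,-0.114,-0.307,0,0,0,0,-1,-0.114,-0.307,0,0,0,0,-1,-0.114,-0.307,0,0,0,0,-1,-0.114,-0.307,0,0,0,0]'
python3 -m creep '[-1,-0.114,-0.307,0,0,0,0,-1,-0.114,-0.307,0,0,0,0,-1,-0.114,-0.307,0,0,0,0,-1,-0.114,-0.307,0,0,0,0,-1,-0.114,-0.307,0,0,0,0,-1,-0.114,-0.307,0,0,0,0,-1,-0.114,-0.307,0,0,0,0,-1,-0.114,-0.307,0,0,0,0]'
python3 - <<'E'
from h import *
p=robot.snapshot("wrist");save(p,"w2.png",(170,50,300,240),2.5)
for r in robot.spot_in(p,"nut")[:2]+robot.spot_in(p,"drive")[:2]:print(r)
print(robot.sense()["ee_pos"],robot.sense()["qpos"])
E
```

```text
[[0.417 0.29  0.016]
 [0.451 0.403 0.016]
 [0.595 0.363 0.016]
 [0.561 0.251 0.016]] [0.5059 0.3266 0.016 ] [0.11738212 0.1490685  0.11749971]
t: 1.88
ee_pos: [0.4395, -0.0032, 0.3198]
orientation: [[-0.937, 0.348, -0.0], [0.348, 0.937, 0.0], [0.0, 0.0, -1.0]]
contact_force: [-0.2, -0.4, 0.2]
opening: 1.001
finger_force: 0.0
t: 2.55
ee_pos: [0.44, -0.3309, 0.3194]
orientation: [[-0.937, 0.349, -0.0], [0.349, 0.937, 0.001], [0.001, 0.001, -1.0]]
contact_force: [0.5, 0.5, 0.4]
opening: 1.004
finger_force: 0.0
{'box': [149.2, 226.9, 41.8, 38.5], 'score': 0.91}
{'box': [311.9, 201.8, 40.1, 44.3], 'score': 0.87}
{'box': [274.2, 144.5, 110.9, 123.8], 'score': 0.83}
{'box': [519.3, 0.8, 120.7, 52.8], 'score': 0.69}
[ 0.43988181 -0.33039977  0.3187896 ] [-4.95120478e+01  2.93277878e+00  8.83165026e+01  2.32997200e-02
  8.88961935e+01 -1.18971888e+02]
```

View pics/w2.png

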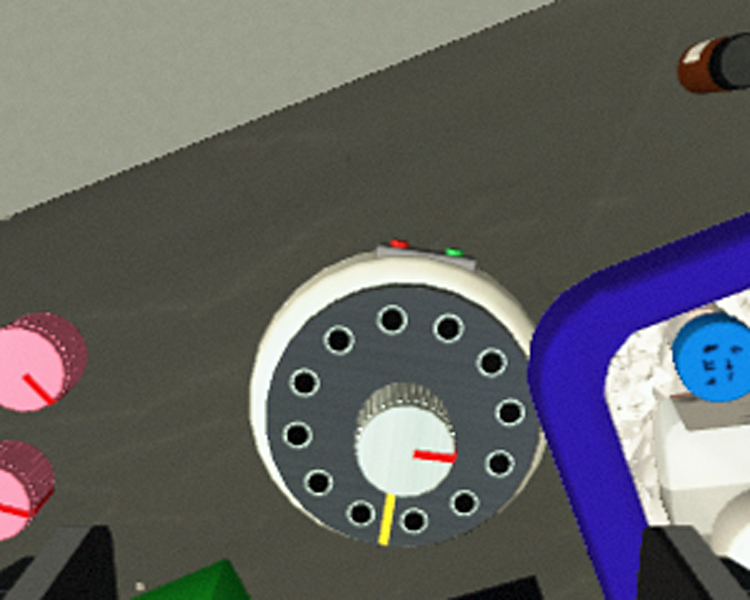

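The nut's top is centred at crop (405,450), with its red line from (414,454) to (455,458). The yellow mark runs (390,495) to (384,545), and the rotor centre is near (406,415). The ice tub is close to the rotor on the +y side.

```bash
python3 - <<'E'
from h import *
p=robot.snapshot("wrist")
f=lambda u,v,z:at(p,u/2.5+170,v/2.5+50,z)
im=p["img"].astype(int);n=f(405,450,.096);r=f(406.5,415,.056)
ang=lambda d:np.degrees(np.arctan2(d[1],d[0]))
print("nut",n,"rotor",r)
for nm,a,b,z in(("red",(414,454),(455,458),.096),("yel",(390,495),(384,545),.056)):
    A=f(*a,z);B=f(*b,z);print(nm,A,B,ang(B-A),"from centre",ang(B-(n if z>.06 else r)))
g=im[:,:,0];red=(im[:,:,0]>170)&(im[:,:,1]<90);yel=(im[:,:,0]>180)&(im[:,:,1]>160)&(im[:,:,2]<90)
for nm,m,z in(("red",red,.096),("yel",yel,.056)):
    m=m.copy();m[:, :300]=0;m[:,380:]=0;m[:190]=0;m[280:]=0
    v,u=np.nonzero(m);P=np.array([at(p,a,b,z)[:2] for a,b in zip(u,v)]);c=P.mean(0);w=np.linalg.svd(P-c)[2][0]
    print(nm,len(u),c,ang(w),"from ctr",ang(c-(n if nm=="red" else r)[:2]))
# tub edge in wrist
for q in((520,0.),):pass
print("tub corner",f(530,360,.1),f(600,560,.1))
t=robot.snapshot("top")
for l in("drive","nut"):
  for x in robot.spot_in(t,l)[:2]:
    a,b,w,h=x["box"];print(l,x["score"],at(t,a+w/2,b+h/2,.045 if l=="drive" else .09))
E
```

```text
nut [ 0.50852814 -0.34242739  0.096     ] rotor [ 0.50657921 -0.33948668  0.056     ]
red [ 0.5117025  -0.33934893  0.096     ] [ 0.51987861 -0.3229974   0.096     ] 63.43398013186221 from centre 59.70768982242924
yel [ 0.54311282 -0.36153527  0.056     ] [ 0.56775257 -0.37389792  0.056     ] -26.644581485045617 from centre -29.358630700346914
red 50 [ 0.51597814 -0.33201876] 62.912632996948176 from ctr 54.40670251959062
yel 75 [ 0.55531068 -0.3686455 ] -29.22503358742943 from ctr -30.89449739983517
tub corner [ 0.48748922 -0.27848122  0.1       ] [ 0.58825327 -0.27744592  0.1       ]
drive 0.6 [ 0.5022719  -0.34141137  0.045     ]
```

```bash
python3 -m creep '[-0.4,-0.067,0.014,0,0,0,0,-0.4,-0.067,0.014,0,0,0,0,-0.4,-0.067,0.014,0.18,0,0,0,-0.4,-0.067,0.014,0.18,0,0,0,-0.4,-0.067,0.014,0.18,0,0,0,-0.4,-0.067,0.014,0.18,0,0,0,-0.4,-0.067,0.014,0.18,0,0,0,-0.4,-0.067,0.014,0.18,0,0,0]'
python3 - <<'E'
from h import *
p=robot.snapshot("wrist");save(p,"w3.png")
for r in robot.spot_in(p,"nut")[:2]:print(r)
s=robot.sense();print(s["ee_pos"],s["opening"],p["origin"],np.array(p["rotation"])[:,2])
E
```

```text
t: 3.57
ee_pos: [0.5057, -0.3367, 0.1359]
orientation: [[-0.938, 0.348, -0.006], [0.348, 0.938, 0.006], [0.008, 0.004, -1.0]]
contact_force: [0.7, 1.0, -0.1]
opening: 0.698
finger_force: 0.0
{'box': [275.2, 188.5, 77.0, 90.0], 'score': 0.77}
{'box': [9.5, 146.6, 95.5, 65.2], 'score': 0.76}
[ 0.50870654 -0.34026764  0.14235234] 0.6966399157866775 [ 0.44024627 -0.31360629  0.27817902] [ 0.25786972 -0.09144549 -0.96184247]
```

View pics/w3.png

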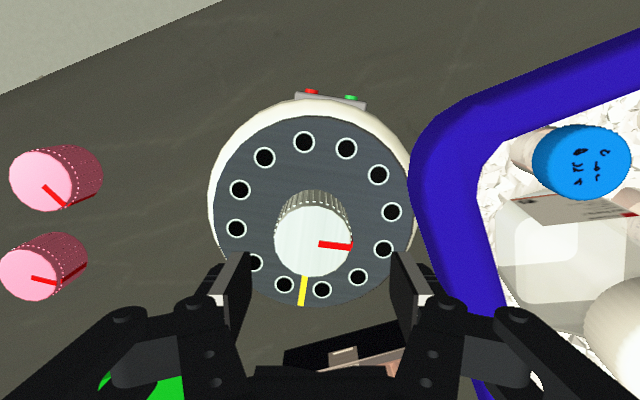

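The nut's top disc is centred at about (313,241) between the open fingers, with the tub rim to the right. I'll compute a precise offset.

```bash
python3 - <<'E'
from h import *
p=robot.snapshot("wrist");s=robot.sense()
im=p["img"];hsv=cv2.cvtColor(im,cv2.COLOR_RGB2HSV)
m=((hsv[:,:,1]<45)&(hsv[:,:,2]>190)).astype(np.uint8)
red=((im[:,:,0]>170)&(im[:,:,1]<90)).astype(np.uint8);m|=red
w=np.zeros_like(m);w[195:290,268:358]=m[195:290,268:358]
w=cv2.morphologyEx(w,cv2.MORPH_OPEN,np.ones((5,5)))
c=max(cv2.findContours(w,0,1)[0],key=cv2.contourArea);e=cv2.fitEllipse(cv2.convexHull(c));print(e)
n=at(p,*e[0],.095);print("nut",n)
l=at(p,e[0][0]-38.5,e[0][1],.095);r=at(p,e[0][0]+38.5,e[0][1],.095);print("diam",np.linalg.norm(l-r))
# rotor: dark holes ring -> hole centres
g=cv2.cvtColor(im,cv2.COLOR_RGB2GRAY)
h=[(304,142),(347,149),(378,174),(391,212),(383,249),(265,157),(240,189),(236,228),(358,277),(322,289),(284,284)]
P=np.array([at(p,u,v,.056)[:2] for u,v in h]);A=np.c_[2*P,np.ones(len(P))];x=np.linalg.lstsq(A,(P**2).sum(1),rcond=None)[0];print("rotor ctr",x[:2],(x[2]+x[0]**2+x[1]**2)**.5)
v,u=np.nonzero(red[200:290,268:358]);Q=np.array([at(p,a+268,b+200,.095)[:2] for a,b in zip(u,v)]);q=Q.mean(0);d=np.linalg.svd(Q-q)[2][0];print("red",np.degrees(np.arctan2(*d[::-1])))
R=np.array(s["orientation"]);print("tool offs",R.T@(np.append(n[:2],.095)-s["ee_pos"]),s["ee_pos"])
a=at(p,303,305,.056)[:2]-x[:2];print("yel",np.degrees(np.arctan2(a[1],a[0])))
E
```

```text
((316.68035888671875, 228.90933227539062), (69.41707611083984, 75.1748275756836), 95.87516784667969)
nut [ 0.50898381 -0.34318603  0.095     ]
diam 0.044073183705676616
rotor ctr [ 0.51600319 -0.34880542] 0.05353502243276997
red 63.39467997544886
tool offs [-6.83917982e-05 -1.88626530e-03  4.88007806e-02] [ 0.50938236 -0.34120216  0.14379533]
yel -27.21889840108541
```

```bash
cat > m.py <<'E'
from h import *
p=robot.snapshot("wrist");s=robot.sense()
im=p["img"];hsv=cv2.cvtColor(im,cv2.COLOR_RGB2HSV)
red=((im[:,:,0]>170)&(im[:,:,1]<90)).astype(np.uint8)
m=(((hsv[:,:,1]<45)&(hsv[:,:,2]>190))|red).astype(np.uint8)
w=np.zeros_like(m);w[185:300,268:362]=m[185:300,268:362]
w=cv2.morphologyEx(w,cv2.MORPH_OPEN,np.ones((5,5)))
c=max(cv2.findContours(w,0,1)[0],key=cv2.contourArea);e=cv2.fitEllipse(cv2.convexHull(c));print(e)
n=at(p,*e[0],.095);print("nut",n)
# rotor holes
pr=cv2.SimpleBlobDetector_Params();pr.minArea=60;pr.maxArea=400;pr.filterByInertia=False
k=cv2.SimpleBlobDetector_create(pr).detect(cv2.cvtColor(im,cv2.COLOR_RGB2GRAY))
P=np.array([at(p,*q.pt,.056)[:2] for q in k if np.hypot(q.pt[0]-315,q.pt[1]-215)<110])
P=P[np.abs(np.linalg.norm(P-n[:2],axis=1)-.053)<.012]
x=np.linalg.lstsq(np.c_[2*P,np.ones(len(P))],(P**2).sum(1),rcond=None)[0];print("rotor",len(P),x[:2],(x[2]+x[0]**2+x[1]**2)**.5)
v,u=np.nonzero(w*red);Q=np.array([at(p,a,b,.095)[:2] for a,b in zip(u,v)]);q=Q.mean(0)
d=np.linalg.svd(Q-q)[2][0];print("red",np.degrees(np.arctan2(*d[::-1])))
R=np.array(s["orientation"]);print("nut in tool",R.T@(n-s["ee_pos"]),s["ee_pos"],s["contact_force"])
E
python3 -m creep '[-0.4,0,0,0,0,0,0,-0.4,0,0,0,0,0,0,-0.4,0,0,0,0,0,0,-0.4,0,0,0,0,0,0]'; python3 m.py
```

```text
t: 4.05
ee_pos: [0.5081, -0.3407, 0.1414]
orientation: [[-0.937, 0.349, 0.001], [0.349, 0.937, -0.001], [-0.002, -0.001, -1.0]]
contact_force: [-0.7, 0.1, 0.7]
opening: 0.701
finger_force: 0.0
((317.69134521484375, 230.37889099121094), (69.54341125488281, 75.30644226074219), 94.96922302246094)
nut [ 0.50901655 -0.34319422  0.095     ]
rotor 12 [ 0.50998759 -0.34348425] 0.0519643365379897
red 62.159528691765956
nut in tool [-0.00195338 -0.002131    0.04597515] [ 0.50788901 -0.34047495  0.14097179] [0.28040763 0.43295265 0.99643733]
```

```bash
python3 -m creep '[-0.4,-0.002,-0.002,0.03,0,0,0,-0.4,-0.002,-0.002,0.055,0,0,0,-0.4,-0.002,-0.002,0.07,0,0,0,-0.4,-0.002,-0.002,0.079,0,0,0,-0.4,-0.002,-0.002,0.079,0,0,0,-0.2,-0.002,-0.002,0.079,0,0,0,-0.2,-0.002,-0.002,0.079,0,0,0,-0.2,-0.002,-0.002,0.079,0,0,0]'
python3 -m creep '[-0.1,0,0,0,0,0,0,-0.1,0,0,0,0,0,0]'
```

```text
t: 4.77
ee_pos: [0.5098, -0.3436, 0.0629]
orientation: [[-0.937, 0.349, 0.002], [0.349, 0.937, -0.002], [-0.003, -0.001, -1.0]]
contact_force: [0.1, -0.1, -1.0]
opening: 0.602
finger_force: 0.0
t: 4.93
ee_pos: [0.5093, -0.3432, 0.0621]
orientation: [[-0.937, 0.349, 0.001], [0.349, 0.937, -0.001], [-0.002, -0.001, -1.0]]
contact_force: [-0.1, 0.1, -0.6]
opening: 0.55
finger_force: 0.0
```

```bash
python3 -m creep '[-0.06,0,0,0,0,0,0,-0.06,0,0,0,0,0,0,-0.06,0,0,0,0,0,0]'; python3 -m creep '[-0.04,0,0,0,0,0,0,-0.04,0,0,0,0,0,0,-0.04,0,0,0,0,0,0]'
```

```text
t: 5.18
ee_pos: [0.5088, -0.3427, 0.0612]
orientation: [[-0.937, 0.349, 0.0], [0.349, 0.937, -0.0], [-0.0, -0.0, -1.0]]
contact_force: [0.3, 0.1, -0.1]
opening: 0.53
finger_force: 0.0
t: 5.43
ee_pos: [0.5089, -0.3426, 0.0612]
orientation: [[-0.937, 0.349, 0.0], [0.349, 0.937, 0.0], [0.0, 0.0, -1.0]]
contact_force: [0.0, 1.2, 0.4]
opening: 0.519
finger_force: 0.4
```

```bash
python3 -m creep '[-0.2,0,0,0,0,0,0,-0.2,0,0,0,0,0,0,-0.2,0,0,0,0,0,7,-0.2,0,0,0,0,0,14,-0.2,0,0,0,0,0,21,-0.2,0,0,0,0,0,28,-0.2,0,0,0,0,0,35,-0.2,0,0,0,0,0,42]'; python3 -m creep '[-0.2,0,0,0,0,0,7,-0.2,0,0,0,0,0,14,-0.2,0,0,0,0,0,21,-0.2,0,0,0,0,0,28,-0.2,0,0,0,0,0,35,-0.2,0,0,0,0,0,42,-0.2,0,0,0,0,0,48,-0.2,0,0,0,0,0,48]'; python3 -m creep '[-0.1,0,0,0,0,0,0,-0.1,0,0,0,0,0,0,-0.06,0,0,0,0,0,0,-0.06,0,0,0,0,0,0,-0.06,0,0,0,0,0,0]'
```

```text
t: 6.1
ee_pos: [0.5087, -0.3428, 0.0611]
orientation: [[-0.457, 0.889, -0.0], [0.889, 0.457, -0.0], [-0.0, -0.0, -1.0]]
contact_force: [-0.7, -0.8, -0.1]
opening: 0.601
finger_force: 0.0
t: 6.77
ee_pos: [0.5088, -0.3428, 0.0611]
orientation: [[0.352, 0.936, -0.0], [0.936, -0.352, -0.0], [-0.0, -0.0, -1.0]]
contact_force: [0.4, -0.4, 0.3]
opening: 0.596
finger_force: 0.0
t: 7.18
ee_pos: [0.509, -0.3428, 0.0613]
orientation: [[0.349, 0.937, 0.0], [0.937, -0.349, -0.0], [-0.0, 0.0, -1.0]]
contact_force: [1.7, -0.4, -0.3]
opening: 0.531
finger_force: 0.5
```

```bash
python3 -m creep '[-0.06,0,0.0005,0,0,0,0,-0.06,0,0.0005,0,0,0,0,-0.04,0,0.0005,0,0,0,0,-0.04,0,0.0005,0,0,0,0,-0.04,0,0.0005,0,0,0,0]';  python3 -m creep '[-0.03,0,0,0,0,0,0,-0.03,0,0,0,0,0,0,-0.03,0,0,0,0,0,0]'
```

```text
t: 7.6
ee_pos: [0.5093, -0.3429, 0.0612]
orientation: [[0.349, 0.937, 0.0], [0.937, -0.349, -0.0], [-0.0, 0.0, -1.0]]
contact_force: [0.8, -0.7, 0.1]
opening: 0.524
finger_force: 2.2
t: 7.85
ee_pos: [0.5093, -0.3429, 0.0612]
orientation: [[0.349, 0.937, 0.0], [0.937, -0.349, -0.0], [-0.0, 0.0, -1.0]]
contact_force: [1.2, -0.1, 0.8]
opening: 0.519
finger_force: 8.4
```

```bash
python3 -m creep '[0,0,0,0,0,0,0,0,0,0,0,0,0,0,0,0,0,0,0,0,0]'; python3 -m creep '[0,0,0,-0.0001,0,0,5,0,0,0,-0.0002,0,0,10,0,0,0,-0.0003,0,0,15,0,0,0,-0.0004,0,0,20,0,0,0,-0.0004,0,0,20]'
```

```text
t: 8.1
ee_pos: [0.5093, -0.3429, 0.0613]
orientation: [[0.349, 0.937, 0.0], [0.937, -0.349, -0.0], [-0.0, 0.0, -1.0]]
contact_force: [-0.4, 0.3, 2.3]
opening: 0.508
finger_force: 34.7
t: 8.52
ee_pos: [0.5093, -0.343, 0.0618]
orientation: [[0.65, 0.76, 0.0], [0.76, -0.65, -0.0], [-0.0, 0.0, -1.0]]
contact_force: [-0.5, -0.5, 0.8]
opening: 0.505
finger_force: 34.7
```

```bash
python3 -m creep '[0,0,0,-0.0001,0,0,5,0,0,0,-0.0002,0,0,10,0,0,0,-0.0003,0,0,15,0,0,0,-0.0004,0,0,20,0,0,0,-0.0005,0,0,25,0,0,0,-0.0006,0,0,30,0,0,0,-0.0007,0,0,35,0,0,0,-0.0007,0,0,35]'
python3 -c "
from h import *
s=robot.sense();print(s['torque'],s['contact_force'])
p=robot.snapshot('wrist');save(p,'w4.png',(170,100,300,240),2)
s=robot.sense();print(s['torque'],s['contact_force'])"
```

```text
t: 9.18
ee_pos: [0.5093, -0.3431, 0.0625]
orientation: [[0.968, 0.252, 0.0], [0.252, -0.968, -0.0], [0.0, 0.0, -1.0]]
contact_force: [0.4, -1.1, 1.3]
opening: 0.508
finger_force: 34.7
[0.0140222  0.0637804  0.04519866] [ 0.39881946 -1.11024431  1.25190252]
[-0.01346537  0.04762185  0.01052018] [-0.77899147 -0.07583068  0.9404455 ]
```

View pics/w4.png

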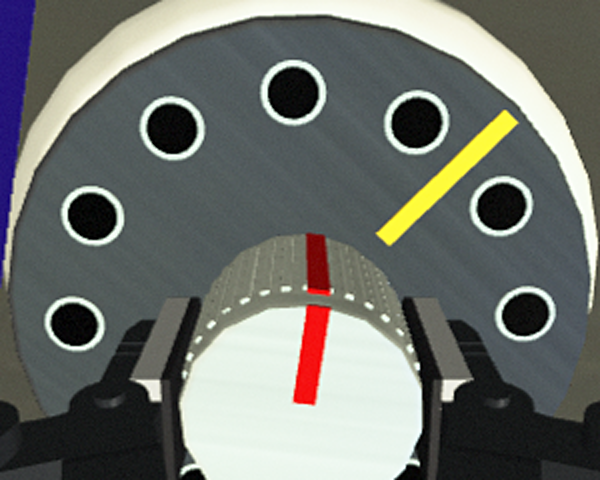

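The red line has turned about 55° and is still roughly 35° short of the yellow mark, with no slip seen. Now small steps with light pulls.

```bash
python3 -m creep '[0,0,0,-0.0001,0,0,5,0,0,0,-0.0001,0,0,5,0,0,0,-0.0006,0,0,5,0,0,0,-0.0006,0,0,5,0,0,0,-0.0006,0,0,5]'
```

```text
t: 9.65
ee_pos: [0.5093, -0.343, 0.0627]
orientation: [[0.986, 0.168, 0.0], [0.168, -0.986, -0.0], [0.0, 0.0, -1.0]]
contact_force: [0.3, -1.5, -0.8]
opening: 0.509
finger_force: 34.9
```

```bash
python3 -m creep '[0,0,0,-0.001,0,0,0,0,0,0,-0.001,0,0,0,0,0,0,-0.001,0,0,0]';  python3 -m creep '[0,0,0,0.001,0,0,0,0,0,0,0.001,0,0,0]'
```

```text
t: 9.9
ee_pos: [0.509, -0.3426, 0.0629]
orientation: [[0.986, 0.167, -0.001], [0.167, -0.986, 0.001], [-0.0, -0.001, -1.0]]
contact_force: [3.4, -2.7, -7.7]
opening: 0.509
finger_force: 35.1
t: 10.07
ee_pos: [0.509, -0.3426, 0.0628]
orientation: [[0.986, 0.166, -0.001], [0.166, -0.986, 0.001], [-0.001, -0.001, -1.0]]
contact_force: [0.5, -2.2, -4.3]
opening: 0.511
finger_force: 35.4
```

```bash
python3 -m creep '[0,0,0,-0.0001,0,0,4,0,0,0,-0.0001,0,0,4,0,0,0,-0.0011,0,0,4,0,0,0,-0.0011,0,0,4,0,0,0,-0.0011,0,0,4]';  python3 -m creep '[0,0,0,0.001,0,0,0,0,0,0,0.0009,0,0,4,0,0,0,0.0009,0,0,4,0,0,0,-0.0001,0,0,4,0,0,0,-0.0001,0,0,4,0,0,0,-0.0001,0,0,4]'
```

```text
t: 10.48
ee_pos: [0.5088, -0.3423, 0.0631]
orientation: [[0.995, 0.098, -0.001], [0.098, -0.995, 0.001], [-0.001, -0.001, -1.0]]
contact_force: [1.6, -1.6, -7.5]
opening: 0.511
finger_force: 35.1
t: 10.98
ee_pos: [0.509, -0.3427, 0.0635]
orientation: [[1.0, 0.028, -0.001], [0.028, -1.0, 0.001], [-0.001, -0.001, -1.0]]
contact_force: [0.6, -0.9, -9.8]
opening: 0.508
finger_force: 35.1
```

```bash
python3 -m creep '[0,0,0,0.001,0,0,0,0,0,0,0.001,0,0,4,0,0,0,0.001,0,0,4,0,0,0,0,0,0,4,0,0,0,0,0,0,4,0,0,0,0,0,0,4]';  python3 -m creep '[0,0,0,0.001,0,0,0,0,0,0,0.0009,0,0,4,0,0,0,0.0009,0,0,4,0,0,0,-0.0001,0,0,4,0,0,0,-0.0001,0,0,4,0,0,0,-0.0001,0,0,4]'
```

```text
t: 11.48
ee_pos: [0.5093, -0.3428, 0.064]
orientation: [[0.999, -0.042, 0.0], [-0.042, -0.999, 0.0], [0.0, -0.0, -1.0]]
contact_force: [1.0, 0.4, -7.3]
opening: 0.507
finger_force: 35.3
t: 11.98
ee_pos: [0.5095, -0.3429, 0.0646]
orientation: [[0.994, -0.111, 0.0], [-0.111, -0.994, -0.0], [0.0, 0.0, -1.0]]
contact_force: [1.1, 1.3, -2.4]
opening: 0.506
finger_force: 35.7
```

```bash
python3 -m creep '[0,0,0,-0.0005,0,0,0,0,0,0,-0.001,0,0,0,0,0,0,-0.001,0,0,0,0,0,0,-0.001,0,0,0]';python3 -c "
from h import *
p=robot.snapshot('wrist');save(p,'w5.png',(170,100,300,240),2)"
```

```text
t: 12.32
ee_pos: [0.5093, -0.3427, 0.065]
orientation: [[0.994, -0.112, 0.0], [-0.112, -0.994, 0.0], [-0.0, -0.0, -1.0]]
contact_force: [2.7, 1.5, -4.7]
opening: 0.51
finger_force: 35.5
```

View pics/w5.png

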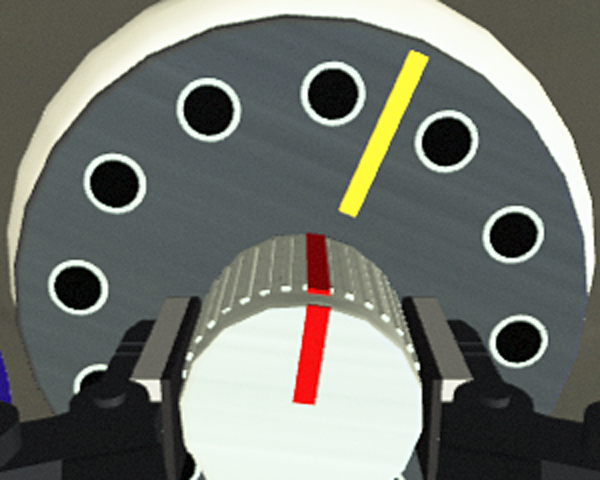

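```bash
python3 -m creep '[0,0,0,-0.0005,0,0,0,0,0,0,-0.0005,0,0,0,0,0,0,-0.0005,0,0,0,0,0,0,-0.0005,0,0,0]'; python3 -m creep '[0,0,0,0,0,0,0,0,0,0,0,0,0,0,0,0,0,0,0,0,0]'
```

```text
t: 12.7
ee_pos: [0.5091, -0.3427, 0.0655]
orientation: [[0.994, -0.112, -0.0], [-0.112, -0.994, 0.0], [-0.0, -0.0, -1.0]]
contact_force: [1.7, 2.1, -4.5]
opening: 0.505
finger_force: 35.4
t: 12.95
ee_pos: [0.5091, -0.3428, 0.0655]
orientation: [[0.994, -0.112, -0.0], [-0.112, -0.994, 0.0], [-0.0, -0.0, -1.0]]
contact_force: [0.4, 0.9, -5.3]
opening: 0.506
finger_force: 35.4
```

```bash
python3 -m creep '[0,0,0,0,0,0,3,0,0,0,0,0,0,3,0,0,0,-0.001,0,0,3,0,0,0,-0.001,0,0,3,0,0,0,-0.001,0,0,3]'; python3 -m creep '[0,0,0,-0.0005,0,0,0,0,0,0,-0.001,0,0,0,0,0,0,-0.001,0,0,0,0,0,0,-0.001,0,0,0]'
```

```text
t: 13.37
ee_pos: [0.5094, -0.3432, 0.0674]
orientation: [[0.987, -0.163, 0.0], [-0.163, -0.987, -0.001], [0.0, 0.001, -1.0]]
contact_force: [-1.1, 2.5, 0.6]
opening: 0.506
finger_force: 35.9
t: 13.7
ee_pos: [0.5094, -0.3431, 0.0679]
orientation: [[0.986, -0.164, 0.0], [-0.164, -0.986, -0.0], [0.0, 0.0, -1.0]]
contact_force: [0.4, 1.0, -0.3]
opening: 0.503
finger_force: 35.8
```

Force has dropped to about zero and the nut rises with the gripper, so the thread has let go. Lifting straight up.

```bash
python3 -m creep '[0,0,0,-0.001,0,0,0,0,0,0,-0.003,0,0,0,0,0,0,-0.005,0,0,0,0,0,0,-0.007,0,0,0,0,0,0,-0.009,0,0,0,0,0,0,-0.011,0,0,0,0,0,0,-0.013,0,0,0]'; python3 -m creep '[0,0,0,-0.004,0,0,0,0,0,0,-0.008,0,0,0,0,0,0,-0.012,0,0,0,0,0,0,-0.017,0,0,0,0,0,0,-0.022,0,0,0,0,0,0,-0.03,0,0,0,0,0,0,-0.035,0,0,0,0,0,0,-0.035,0,0,0]'
```

```text
t: 14.28
ee_pos: [0.5093, -0.343, 0.081]
orientation: [[0.986, -0.164, 0.0], [-0.164, -0.986, -0.0], [0.0, 0.0, -1.0]]
contact_force: [0.1, 0.5, -0.7]
opening: 0.509
finger_force: 35.8
t: 14.95
ee_pos: [0.5101, -0.3437, 0.1176]
orientation: [[0.986, -0.164, 0.002], [-0.164, -0.986, -0.002], [0.003, 0.002, -1.0]]
contact_force: [-0.2, 0.2, -0.5]
opening: 0.51
finger_force: 35.9
```

```bash
python3 -m creep '[0,0,0,-0.03,0,0,0,0,0,0,-0.065,0,0,0,0,0,0,-0.1,0,0,0,0,0,0,-0.13,0,0,0,0,0,0,-0.14,0,0,0,0,0,0,-0.14,0,0,0]'; python3 -m creep '[0,-0.003,-0.02,0,0,0,0,0,-0.008,-0.05,0,0,0,0,0,-0.014,-0.085,0,0,0,0,0,-0.021,-0.125,0,0,0,0,0,-0.027,-0.16,0,0,0,0,0,-0.034,-0.2,0,0,0,0,0,-0.041,-0.24,0,0,0,0,0,-0.048,-0.28,0,0,0,0]'; python3 -m creep '[0,-0.007,-0.04,0,0,0,0,0,-0.013,-0.075,0,0,0,0,0,-0.02,-0.115,0,0,0,0,0,-0.026,-0.155,0,0,0,0,0,-0.033,-0.195,0,0,0,0,0,-0.04,-0.235,0,0,0,0,0,-0.046,-0.27,0,0,0,0,0,-0.051,-0.3,0,0,0,0]'
```

```text
t: 15.45
ee_pos: [0.5106, -0.3442, 0.2595]
orientation: [[0.986, -0.164, 0.005], [-0.164, -0.986, -0.005], [0.006, 0.004, -1.0]]
contact_force: [-0.6, -0.2, -0.5]
opening: 0.506
finger_force: 35.9
t: 16.12
ee_pos: [0.5062, -0.0566, 0.2526]
orientation: [[0.986, -0.165, -0.004], [-0.165, -0.986, 0.002], [-0.005, -0.001, -1.0]]
contact_force: [0.1, 0.1, -1.1]
opening: 0.507
finger_force: 35.9
t: 16.78
ee_pos: [0.5048, 0.2478, 0.2524]
orientation: [[0.987, -0.163, -0.005], [-0.163, -0.987, -0.001], [-0.005, 0.002, -1.0]]
contact_force: [1.1, 0.4, -1.5]
opening: 0.507
finger_force: 35.9
```

```bash
python3 -m creep '[0,-0.006,-0.035,0,0,0,0,0,-0.011,-0.065,0,0,0,0,0,-0.0134,-0.081,0,0,0,0,0,-0.0134,-0.081,0,0,0,0,0,-0.0134,-0.081,0.04,0,0,0,0,-0.0134,-0.081,0.08,0,0,0,0,-0.0134,-0.081,0.12,0,0,0,0,-0.0134,-0.081,0.14,0,0,0]'; python3 -m creep '[0,0,0,0.02,0,0,0,0,0,0,0.04,0,0,0,0,0,0,0.06,0,0,0,0,0,0,0.07,0,0,0,0,0,0,0.07,0,0,0,0,0,0,0.07,0,0,0]';python3 -c "
from h import *
p=robot.snapshot('wrist');save(p,'w6.png');print(robot.sense()['ee_pos'])"
```

```text
t: 17.45
ee_pos: [0.5022, 0.3248, 0.1076]
orientation: [[0.986, -0.165, -0.011], [-0.165, -0.986, -0.005], [-0.01, 0.006, -1.0]]
contact_force: [-1.8, 0.3, -1.3]
opening: 0.511
finger_force: 35.8
t: 17.95
ee_pos: [0.5061, 0.3268, 0.0447]
orientation: [[0.986, -0.164, -0.002], [-0.164, -0.986, -0.001], [-0.002, 0.001, -1.0]]
contact_force: [-0.4, -0.4, 0.0]
opening: 0.511
finger_force: 35.8
[0.5071315  0.32733602 0.04604273]
```

View pics/w6.png

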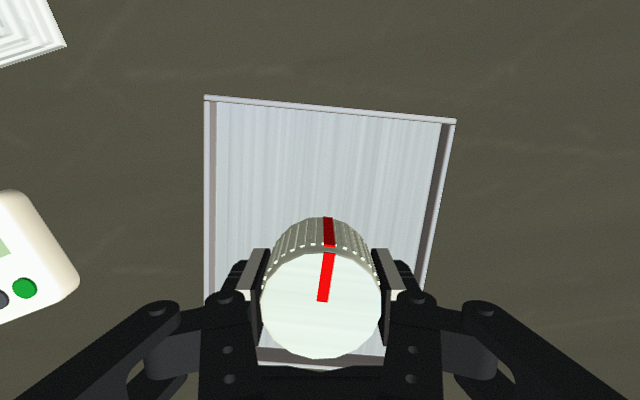

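The nut is held upright over the tray, with its red line on top. Lowering it until it touches.

```bash
python3 -m creep '[0,0,0,0.01,0,0,0,0,0,0,0.02,0,0,0,0,0,0,0.026,0,0,0,0,0,0,0.029,0,0,0,0,0,0,0.03,0,0,0,0,0,0,0.03,0,0,0,0,0,0,0.03,0,0,0]'; python3 -m creep '[0,0,0,0.001,0,0,0,0,0,0,0.002,0,0,0,0,0,0,0.003,0,0,0,0,0,0,0.003,0,0,0,0,0,0,0.003,0,0,0]'
```

```text
t: 18.58
ee_pos: [0.5071, 0.3277, 0.0159]
orientation: [[0.986, -0.164, 0.0], [-0.164, -0.986, 0.0], [0.0, -0.0, -1.0]]
contact_force: [-0.2, -0.4, -1.5]
opening: 0.511
finger_force: 35.9
t: 19.0
ee_pos: [0.5068, 0.3276, 0.0126]
orientation: [[0.986, -0.164, -0.0], [-0.164, -0.986, -0.0], [-0.0, 0.0, -1.0]]
contact_force: [0.1, -0.0, -1.1]
opening: 0.506
finger_force: 35.9
```

```bash
python3 -m creep '[0,0,0,0.001,0,0,0,0,0,0,0.002,0,0,0,0,0,0,0.003,0,0,0,0,0,0,0.003,0,0,0,0,0,0,0.003,0,0,0]'; python3 -m creep '[0,0,0,0.0005,0,0,0,0,0,0,0.001,0,0,0,0,0,0,0.001,0,0,0,0,0,0,0.001,0,0,0]'
```

```text
t: 19.42
ee_pos: [0.5068, 0.3276, 0.0095]
orientation: [[0.986, -0.164, -0.0], [-0.164, -0.986, -0.0], [-0.0, 0.0, -1.0]]
contact_force: [-0.5, -0.5, -2.6]
opening: 0.513
finger_force: 35.9
t: 19.75
ee_pos: [0.5068, 0.3276, 0.0086]
orientation: [[0.986, -0.164, -0.0], [-0.164, -0.986, -0.0], [-0.0, 0.0, -1.0]]
contact_force: [0.7, -1.5, -0.8]
opening: 0.508
finger_force: 35.9
```

```bash
python3 -m creep '[0,0,0,0.0005,0,0,0,0,0,0,0.001,0,0,0,0,0,0,0.001,0,0,0,0,0,0,0.001,0,0,0]'
```

```text
t: 20.08
ee_pos: [0.5068, 0.3276, 0.0076]
orientation: [[0.986, -0.164, -0.0], [-0.164, -0.986, -0.0], [-0.0, 0.0, -1.0]]
contact_force: [0.2, 0.3, -0.9]
opening: 0.505
finger_force: 35.9
```

```bash
python3 -m creep '[0,0,0,0.0005,0,0,0,0,0,0,0.0005,0,0,0,0,0,0,0.0005,0,0,0]'; python3 -m creep '[0,0,0,0.0005,0,0,0,0,0,0,0.0005,0,0,0,0,0,0,0.0005,0,0,0]';
```

```text
t: 20.33
ee_pos: [0.5068, 0.3276, 0.0071]
orientation: [[0.986, -0.164, -0.0], [-0.164, -0.986, -0.0], [-0.0, 0.0, -1.0]]
contact_force: [-0.7, -0.8, -0.5]
opening: 0.505
finger_force: 35.9
t: 20.58
ee_pos: [0.5069, 0.3276, 0.0068]
orientation: [[0.986, -0.164, 0.0], [-0.164, -0.986, 0.0], [0.0, -0.0, -1.0]]
contact_force: [0.1, 0.1, 0.3]
opening: 0.505
finger_force: 35.9
```

```bash
python3 -m creep '[0,0,0,0.0005,0,0,0,0,0,0,0.0005,0,0,0,0,0,0,0.0005,0,0,0]'; python3 -m creep '[0,0,0,0.0003,0,0,0,0,0,0,0.0003,0,0,0,0,0,0,0.0003,0,0,0]';
```

```text
t: 20.83
ee_pos: [0.5069, 0.3277, 0.0067]
orientation: [[0.986, -0.164, 0.0], [-0.164, -0.986, -0.0], [0.0, 0.0, -1.0]]
contact_force: [-3.0, -0.9, 4.8]
opening: 0.509
finger_force: 36.3
t: 21.08
ee_pos: [0.507, 0.3276, 0.0067]
orientation: [[0.986, -0.164, 0.0], [-0.164, -0.986, -0.0], [0.0, 0.0, -1.0]]
contact_force: [-3.5, -1.1, 7.6]
opening: 0.508
finger_force: 36.6
```

Contact is felt, with z stopped and force rising. I'll relieve it a little and open gently.

```bash
python3 -m creep '[0,0,0,-0.0006,0,0,0,0,0,0,-0.0006,0,0,0,-0.02,0,0,-0.0006,0,0,0,-0.04,0,0,-0.0006,0,0,0,-0.06,0,0,-0.0006,0,0,0,-0.1,0,0,-0.0006,0,0,0,-0.2,0,0,-0.0006,0,0,0,-0.25,0,0,-0.0006,0,0,0]'; python3 -m creep '[-0.3,0,0,0,0,0,0,-0.3,0,0,-0.005,0,0,0,-0.3,0,0,-0.015,0,0,0,-0.3,0,0,-0.03,0,0,0,-0.3,0,0,-0.06,0,0,0,-0.3,0,0,-0.1,0,0,0,-0.3,0,0,-0.14,0,0,0,-0.3,0,0,-0.15,0,0,0]'; python3 -c "
from h import *
p=robot.snapshot('wrist');save(p,'w7.png')
a=robot.snapshot('scene');save(a,'s7.png',(200,130,260,195),3)"
```

```text
t: 21.75
ee_pos: [0.5068, 0.3275, 0.0062]
orientation: [[0.986, -0.164, -0.0], [-0.164, -0.986, -0.0], [-0.0, 0.0, -1.0]]
contact_force: [-0.6, -0.1, -0.7]
opening: 0.628
finger_force: 0.0
t: 22.42
ee_pos: [0.5108, 0.3293, 0.1655]
orientation: [[0.986, -0.164, 0.012], [-0.164, -0.986, 0.005], [0.011, -0.007, -1.0]]
contact_force: [1.5, 0.4, 1.2]
opening: 0.654
finger_force: 0.0
```

View pics/w7.png

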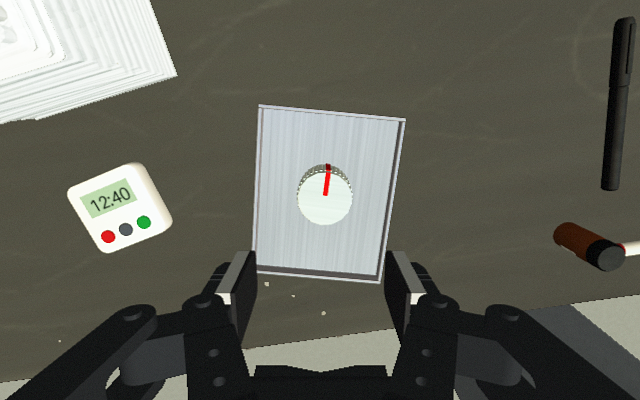

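View pics/s7.png

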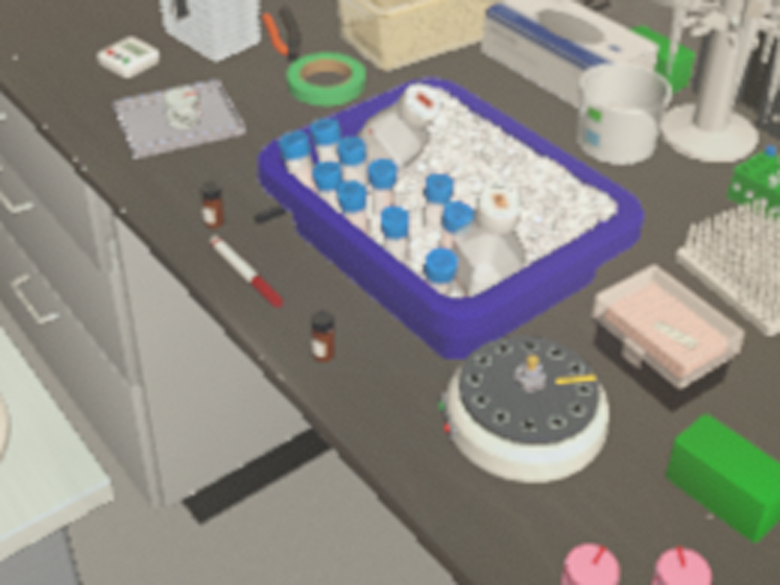

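The nut stands upright in the tray at about (325,195) with its red line up. The spindle is bare, and the vials, marker, timer, tape and carton look undisturbed.

```bash
python3 -m creep '[-0.3,0,0,0,0,0,0,-0.3,0,0,0,0,0,0,-0.3,0,0,0,0,0,0,-0.3,0,0,0,0,0,0]'; python3 -c "
from workcell import robot
print(robot.sign_off())"
```

```text
t: 22.85
ee_pos: [0.5059, 0.3272, 0.1546]
orientation: [[0.986, -0.164, -0.003], [-0.164, -0.986, -0.001], [-0.003, 0.002, -1.0]]
contact_force: [0.2, -0.7, 0.2]
opening: 0.654
finger_force: 0.0
the job is handed in; nothing more can be done
None
```

The job is handed in at about 23 s: the nut was unscrewed with light pulls (under 10 N), lifted straight off and released standing upright on the tray floor with its red line up; the final pictures show nothing else moved.

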